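Try a smoke detector head on the bench test set without tripping its tamper lock

ROBOT

A 7-joint arm with a two-finger parallel gripper is mounted at the origin on a cart in front of the work surface, level with it; the furniture and walls round the work are solid. World frame = base frame: x ahead of the robot, y to its left, z up, the work surface at z = 0. Lengths are in m, angles in degrees, forces in N, time in s.
With the tool pointing down it reaches from about 0.4 to 0.85 m from the base axis. Payload 4.5 kg.
Tool frame: the origin (TCP) lies at the very end of the fingers, on their centre line; the grasp point (between the pads) lies 19 mm behind it; z points along the fingers, y is the line along which they close (so a half turn about z gives the same grasp; the last joint's range is limited). The gripper opens to 88 mm and grips with 3 to 60 N. Pads are 18 mm wide; open, the fingers measure 123 mm over their backs; the gripper's body (75 mm by 187 mm) begins 45 mm behind the grasp point.
Start: joints at [-61.203, 39.483, -11.15, 89.685, 9.013, 51.709, -12.324], TCP at [0.282, 0.558, 0.239] pointing down, gripper open.
Joint ranges: [-172.22, 172.22], [-26.19, 119.32], [-84.43, 86.54], [7.71, 146.69], [-57.33, 237.33], [2.42, 119.75], [-152.13, 152.13]. Speed limits (degrees/s): [147.25, 147.25, 180, 180, 180, 180, 180].

INTERFACE

Orientations are given as [roll, pitch, yaw] about the fixed x, y, z axes, in that order (R = Rz(yaw) Ry(pitch) Rx(roll)).
In Python, from bench import arm, grab_frame, order, outline_of gives the robot as it stands.
- The arm moves only by the shell command python3 -m handwheel 'ROWS'. ROWS is a JSON object of lists of equal length, an entry for each row: "xyz": the shift along the world's x, y, z in mm, a list of three; "turn": the turn, a rotation vector about the world's x, y, z in rad, a list of three; "gripper": the closure, from 0 (fully open) to 1 (shut). In form: {"xyz": [[tx, ty, tz], ...], "turn": [[ax, ay, az], ...], "gripper": [gripper, ...]}. A call has 1 to 12 rows; each row is the pose to reach, as a shift and turn from the pose commanded when the call began; what a row does not reach only later rows make up. A row lasts 1/8 s, in which the tool goes at most 62.5 mm and 10.7 degrees, less where a joint would pass 70% of its speed; a pose out of reach is approached as far as the arm can. A call with a gripper value outside its range is refused whole. The fingers move at their own pace and stop on an object; the grip force is fixed at half the most. Time passes only in rows, so rows that repeat a pose let the fingers close. It gives the time, the measured TCP pose, the force, the opening and the grip force at its end, in the units of the state.
- arm.read_state(): the state, without advancing time (a new reading comes with each control period).
- grab_frame(name): name is "scene" or "top" or "wrist"; returns a dict with "pixels" (400x640x3 uint8, red, green, blue), "fovy" (degrees; the focal length in pixels is half the picture's height over the tangent of half this angle, whatever the lens; pixels are square), "cx", "cy" (the principal point, pixels), "world_to_cam" (4x4, takes a point from world to camera coordinates). Camera axes: x right, y up, looking along -z (the intrinsics and any distortion apply to the point x, -y, -z); pixel columns grow to the right and rows downward; lengths in m; the calibration is good to about 2 mm. A picture is of the moment at which its call begins. There is no depth.
- order.finish_job(): hands the job in; it is judged then, once.
Trained networks look in a picture, given as the dict that the camera call returned (one of the last four; its "shot" number tells which), for a name from the list of things; names that differ only in an ending like _2 or _b are one class to them, and where a whole thing is asked for, a point or a joint stands for the part that bears it (a point fixed in the world has none). Each returns a list of dicts, best first, with "conf" (0 to 1); they miss things now and then, are a little off and sometimes report something else, mostly with a low value. They report only what shows in the picture. A call takes as long as a camera call. They do not tell look-alikes from the thing itself.
- outline_of(picture, name): "pixels" (400x640 bool, what is visible of it) and "box" ([left, top, right, bottom] in pixels, round what is visible of it).
The state is a dict: "time_s": time; "joint_positions": joint angles; "dq": joint speeds; "tau": joint torques, N m; "tool_pos": TCP position; "orientation": TCP orientation; "ft_force": force on the tool from outside, world axes, zero at the start; "ft_torque": the same for the moment, N m; "finger_gap": opening from 0.0 (shut) to 1.0 (fully open); "grasp_force": force on a finger pad.
Only numpy, scipy, OpenCV 4.12 (cv2) and the standard library are available. Lean on these libraries where they do the work, as an engineer would, in place of code of your own. Each camera call takes 0.05 s, during which the arm holds its last target. There are 200 camera calls.

TASK

Test the white smoke detector head on the bench test set: tip the orange dust cover up by its fin, lift it off the socket and lay it flat on the bench clear of the set, right way up. Then drop the smoke head fully into the socket with its two black marks in line with the white entry mark, turn it clockwise only as far as the green mark (half-way to the red one, where the tamper lock would click, which must not happen), and finish like that, with the gripper still holding the head at the green mark against the sprung contacts. Leave the heat detector head and everything else on the bench where it is.

Things in the scene. Friction and masses are not known exactly. Their poses are not given: they have to be found in the camera images.
- test_set: Dark grey box fixed to the bench, 36 mm high; origin under the socket axis, z up, +x to its back. It reaches 100 mm to the front (-x; low panel, knob 9 mm high), 76 mm to the back, 65 mm to each side. A small light grey catch, 24 mm high above the deck, stands at x = 64 mm.
- socket (a point): Centre of the socket floor, axes as the test set's. Light grey collar: 108 mm across, bore 93 mm, flat rim 14 mm above the floor. Under the rim two lugs reach in to an 84 mm bore; two entry gaps, 56 deg wide, at +x and -x. A head goes straight down when its x axis is along the socket's, either way round, within 6 deg; 2 mm play all round. It then turns only clockwise seen from above.
- white_mark (a point): White entry mark on the collar rim, at the socket's -x, 50 mm from its axis.
- green_mark (a point): Green test mark on the collar rim, 35 deg clockwise (seen from above) from the white mark, 50 mm from the socket axis. The red mark (tamper lock clicked) is 35 deg further on.
- contact_ring (a joint): Sprung contact ring in the socket, rad: 0 at rest, grows as a seated head turns it clockwise. The head's first 8 deg (0.14 rad) are free, then the ring follows it and pushes back with 0.04 N m, rising to 0.1 at the green mark. Head at green mark: about 0.47; lock balls first felt: 0.65; clicked: 1.0 to 1.1.
- cover_fin (a point): Middle of the upright grip fin of the orange dust cover: 10 mm thick (along y), 28 mm long (along x), 28 mm high, foot 14 mm below this point on the cover's flat top. z up, x from fin to tongue (at the start along the socket's x). Lifting the fin 50 mm straight up tips the cover on its far side and draws the tongue out of the catch.
- cover_centre (a point): Axis of the dust cover, 6 mm above its underside, axes as the fin's; fin at -x, 39 mm off and 20 mm higher. A flange 110 mm across, 3 mm thick, lies loose on the collar rim; an 80 mm spigot hangs 9 mm below it into the socket. About 90 g. Flat on the bench this point is 6 mm up and the fin's middle 26 mm.
- cover_tongue (a point): Tip of the cover's tongue (16 mm wide), 64 mm from its axis, opposite the fin. It is tucked 6 mm under the test set's catch with 2 mm play, so the cover cannot be lifted level: it must be tipped (it comes free at 6 to 20 deg).
- dust_cover: The orange dust cover as a whole; origin at the centre of the spigot's underside, axes as above. The bench about 24 cm right of the robot's centre line and 61 cm ahead, before the organiser case, is clear for 7 cm all round.
- smoke_head_centre (a point): Where to grip the smoke head: middle of its round upright chamber (48 mm across, 20 to 56 mm above the underside, black slotted band), on the axis, 40 mm above the underside. z up. Below it a flange 100 mm across, upper side 20 mm (21.5 mm by the chamber) above the underside. Stands upright left or right of the test set. Seated, this point is 40 mm above the socket floor.
- smoke_head: The whole smoke head, ivory, 120 g; origin at the centre of its underside. Its neck, 80 mm across, carries two tabs at +x and -x (89 mm over both, 40 deg wide, 4.5 mm high); black marks on the flange stand over them. Both ways round are the same. With the tabs lying on lugs or rim it sits 14 mm too high.
- heat_head_centre (a point): The other head, a heat detector, to be left alone: same ivory flange (100 mm) with a red ring and a small cage, 46 mm high in all. On its axis, 22 mm above its underside. Stands on the other side of the test set.
- multimeter: Yellow multimeter at the far right, 132 x 62 x 41 mm; origin under its centre. Leave alone.
- side_cutters: Red-handled side cutters behind left, 60 x 119 x 21 mm; origin under the centre. Leave alone.
- terminal_box_a: Blue and white cardboard box behind left, 62 x 105 x 41 mm; origin under its centre. Leave alone.
- tape_black: Black tape roll behind the test set, 68 mm across, 19 mm high; origin under its centre. Leave alone.
- tape_yellow: Yellow tape roll, 60 mm across, 19 mm high, lying on the black one; origin under its centre. Leave alone.
- crimping_tool: Blue-handled crimping pliers at the front right, 60 x 182 x 21 mm; origin under its centre. Leave alone.
There are look-alikes about, which are no part of the job. Of the things that look like the dust_cover, the largest one is meant.

How it is judged (in metres and radians):
On the way, in this order (a step that is already met when the one before it is completed fails the run):
1. the dust cover is tipped up on its far side by the fin (angle between cover_centre's own z axis and vertical above 0.12 rad and distance between cover_tongue and socket below 0.08 m and z of cover_fin in the frame of socket above 0.038 m), for 0.05 s.
2. the dust cover lies flat on the bench, right way up, clear of the test set and let go (height (world z) of cover_centre below 0.012 m and angle between cover_centre's own z axis and vertical below 0.12 rad and horizontal distance between cover_centre and socket above 0.115 m and contact force between the fingers and dust_cover below 0.05 N and linear speed of dust_cover below 0.02 m/s), for 0.2 s.
3. the smoke head is dropped fully into the socket and stands upright in it (horizontal distance between smoke_head_centre and socket below 0.004 m and z of smoke_head_centre in the frame of socket below 0.043 m and angle between smoke_head_centre's own z axis and vertical below 0.07 rad), for 0.05 s.
At the end, for the whole second after the job is handed in: Gripper holds the smoke head still, seated (axis within 4 mm, down within 3 mm, upright within 4 deg) and turned 25 to 46 deg (contact ring 0.29 to 0.66 rad); the cover lies flat on the bench, right way up, let go, its axis over 115 mm from the socket axis (all of step 2 and all of step 3 and value of joint contact_ring between 0.29 and 0.66 rad and velocity of joint contact_ring between -0.1 and 0.1 rad/s and contact force between the fingers and smoke_head above 1 N); the arm keeps its last pose, push and grip.
It fails at once if the head is turned on until the tamper lock clicks (contact ring beyond 0.93 rad) (value of joint contact_ring above 0.93 rad).
It fails at once if the heat head or another thing on the bench is moved more than 3 cm (distance of any of heat_head_centre, multimeter, side_cutters, terminal_box_a, tape_black, tape_yellow, crimping_tool from where it was at the start of the episode above 0.03 m).
It also fails if it takes over 64 s, if anything falls off the work surface, if the arm or the gripper's body presses on something with over 40 N, if the wrist force passes 120 N, or if a joint passes its speed limit or range.

## Working session

There is one attempt and no reset: what is moved stays moved. The work goes in short steps, Python scripts to look and compute and a shell command to move; the robot and the scene stay as the last step left them, time stands still between calls to the robot, and variables do not carry over. Pictures are saved under pics/ and viewed, at most 10 in all, crops included, and the job is handed in when it is done.

```bash
ls; mkdir -p pics
cat > h.py <<'E'
import numpy as np,cv2
from bench import arm,grab_frame,order,outline_of
def save(f,n): cv2.imwrite('pics/'+n,f['pixels'][:,:,::-1])
def ray(f,u,v):
    M=np.array(f['world_to_cam']);fl=200/np.tan(np.radians(f['fovy'])/2)
    d=np.array([(u-f['cx'])/fl,-(v-f['cy'])/fl,-1.]);R=M[:3,:3]
    return -R.T@M[:3,3],R.T@d
def onz(f,u,v,z):
    o,d=ray(f,u,v);return o+d*(z-o[2])/d[2]
def proj(f,p):
    M=np.array(f['world_to_cam']);fl=200/np.tan(np.radians(f['fovy'])/2)
    c=M[:3,:3]@np.array(p)+M[:3,3];return f['cx']-fl*c[0]/c[2],f['cy']+fl*c[1]/c[2]
E
python3 - <<'E'
from h import *
print(arm.read_state())
for n in('top','scene'):
    f=grab_frame(n);save(f,n+'0.png');print(n,{k:f[k] for k in f if k not in('pixels',)})
    for o in('dust_cover','smoke_head','heat_head_centre','test_set','cover_fin'):
        for r in outline_of(f,o)[:3]:
            m=r['pixels'];ys,xs=np.nonzero(m);print(o,round(r['conf'],2),r['box'],m.sum(),xs.mean().round(1),ys.mean().round(1))
E
```

```text
pics
{'time_s': 0.0, 'joint_positions': array([-61.20379578,  39.53321893, -11.14560519,  89.74420503,
         9.01230007,  51.70826059, -12.32498751]), 'dq': array([-0.0745023 , -0.0555732 , -0.02362821, -0.03270664,  0.0152261 ,
       -0.00267907, -0.01329197]), 'tau': array([ 7.47137419e-04, -5.27556503e+01, -1.26670104e+00, -1.53431135e+01,
       -5.26228384e-02,  6.33468357e-03,  1.58432308e-04]), 'tool_pos': array([0.28213259, 0.5569995 , 0.23791308]), 'orientation': array([-1.79896404e+02,  6.61033096e-03,  1.53144880e+02]), 'ft_force': array([-0.69430428, -0.01519818, -0.40515259]), 'ft_torque': array([-0.029003  ,  0.00298162, -0.05713797]), 'grasp_force': 0.0, 'finger_gap': 1.0047318666938942}
top {'fovy': 50.354214745095916, 'cx': 319.0093409719062, 'cy': 200.04848525905268, 'world_to_cam': array([[ 0.00254362, -0.99986461,  0.01625692, -0.06882769],
       [ 0.99482038,  0.0041821 ,  0.10156238, -0.53279473],
       [-0.10161662,  0.01591438,  0.99469633, -1.27480271],
       [ 0.        ,  0.        ,  0.        ,  1.        ]]), 'shot': 1}
dust_cover 0.79 [331.8, 245
[... 986 characters left out ...]
1.        ]]), 'shot': 2}
dust_cover 0.72 [295.5, 203.4, 330.2, 219.6] 416 312.2 211.3
dust_cover 0.61 [371.2, 217.8, 395.9, 232.7] 240 379.5 223.5
dust_cover 0.51 [168.4, 235.8, 182.6, 246.1] 60 176.2 238.0
smoke_head 0.94 [362.0, 185.5, 386.6, 208.9] 376 374.9 196.3
heat_head_centre 0.66 [263.2, 249.0, 293.9, 269.2] 555 278.1 258.9
heat_head_centre 0.22 [361.3, 185.9, 390.2, 208.4] 386 374.9 196.6
test_set 0.71 [284.9, 202.0, 346.5, 241.0] 1082 315.5 224.5
test_set 0.33 [229.5, 209.1, 246.7, 237.1] 407 238.3 222.3
cover_fin 0.85 [298.4, 202.6, 332.5, 217.5] 420 312.8 211.3
cover_fin 0.56 [365.8, 215.5, 393.9, 231.2] 221 379.2 223.1
cover_fin 0.54 [169.9, 232.6, 188.7, 246.7] 91 178.5 238.2
```

Run:
```python
from h import *
a=cv2.imread('pics/top0.png')
cv2.imwrite('pics/top0c.png',cv2.resize(a[110:290,140:440],None,fx=2.66,fy=2.66,interpolation=cv2.INTER_CUBIC))
f=grab_frame('top')
print('cover',onz(f,295,204.3,.055),'smoke',onz(f,386.2,217.5,.03),'heat',onz(f,222.3,235.4,.03))
print('set',onz(f,269.2,241.2,.03),onz(f,323.4,176.2,.03), 'other', onz(f,347.9,259,.02),onz(f,174,137.4,.02))
print(proj(f,[.61,-.24,0]))
```

```text
cover [0.51714939 0.00519471 0.055     ] smoke [ 0.48012855 -0.27215348  0.03      ] heat [0.42427713 0.22474119 0.03      ]
set [0.40722007 0.08314549 0.03      ] [ 0.60653564 -0.08030496  0.03      ] other [ 0.35404139 -0.15544741  0.02      ] [0.72769644 0.3842264  0.02      ]
(np.float64(373.8156372298565), np.float64(176.86747565391255))
```

View pics/top0c.png

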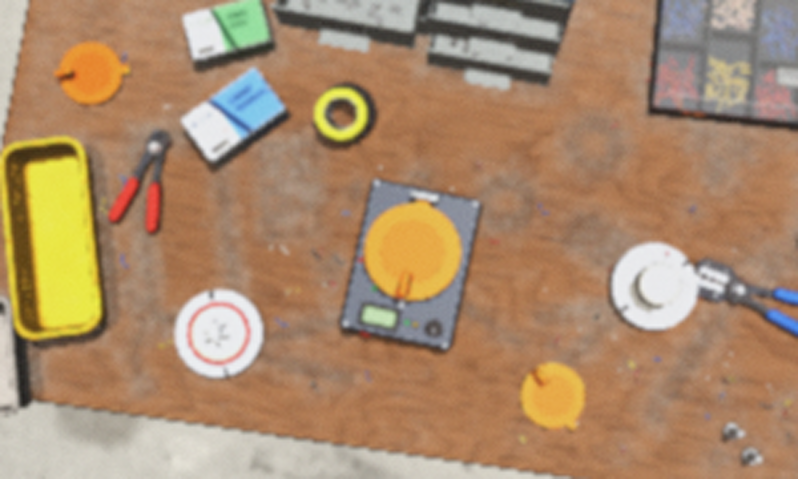

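View pics/scene0.png

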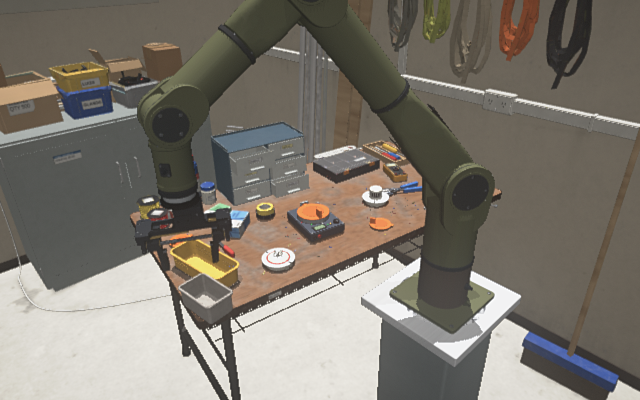

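The overhead view shows the test set (crop 412,265) yawed about -13°, with the large orange cover on it. The smoke head is on the right (655,285), close to the crimping tool, and the heat head is on the left (218,333). The two small orange covers are decoys. Next I'll move over the set for a wrist view.

```bash
python3 -m handwheel '{"xyz":[[150,-545,80],[150,-545,80],[150,-545,80],[150,-545,80],[150,-545,80],[150,-545,80],[150,-545,80],[150,-545,80],[150,-545,80],[150,-545,80],[150,-545,80],[150,-545,80]],"turn":[[0,0,0.24],[0,0,0.24],[0,0,0.24],[0,0,0.24],[0,0,0.24],[0,0,0.24],[0,0,0.24],[0,0,0.24],[0,0,0.24],[0,0,0.24],[0,0,0.24],[0,0,0.24]],"gripper":[0,0,0,0,0,0,0,0,0,0,0,0]}'
python3 - <<'E'
from h import *
print(arm.read_state()['joint_positions'])
f=grab_frame('wrist');save(f,'w1.png')
print(f['fovy'],f['cx'],f['cy'],np.linalg.inv(f['world_to_cam']))
for o in('cover_fin','dust_cover','test_set'):
    for r in outline_of(f,o)[:3]:
        print(o,r['conf'],r['box'])
E
```

```text
time_s: 2.15
tool_pos: [0.432, 0.0145, 0.3186]
orientation: [180.0, -0.0, 167.1]
ft_force: [0.3, -0.0, -0.3]
finger_gap: 0.997
grasp_force: 0.0
[  4.7022874   19.12565284 -17.45999388 114.20385426   7.56065536
  47.75232488  60.13771864]
62.9719121167677 318.87304157039864 204.86039591483484 [[ 2.23041921e-01 -9.37192524e-01 -2.68183657e-01  3.63244700e-01]
 [ 9.74808618e-01  2.14626255e-01  6.06937248e-02  3.13207927e-02]
 [ 6.77549018e-04 -2.74964985e-01  9.61454002e-01  4.65382016e-01]
 [ 0.00000000e+00  0.00000000e+00  0.00000000e+00  1.00000000e+00]]
cover_fin 0.61 [159.6, 109.8, 211.2, 168.7]
cover_fin 0.55 [283.5, 191.9, 365.2, 276.0]
cover_fin 0.23 [377.3, 288.7, 405.7, 301.2]
dust_cover 0.92 [285.5, 193.6, 368.1, 270.2]
dust_cover 0.78 [154.8, 107.6, 214.7, 162.2]
```

View pics/w1.png

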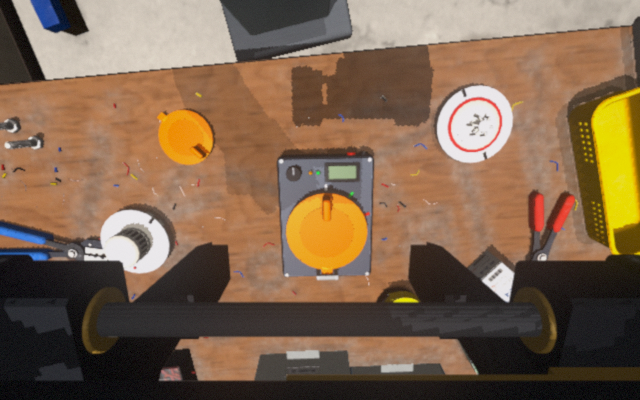

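The wrist view shows the set square to the tool: cover centre near (326,232), fin near (326,207), tongue near (326,272). I'll zoom in to measure it.

Run:
```python
from h import *
f=grab_frame('wrist');save(f,'w2.png')
a=cv2.imread('pics/w2.png')
cv2.imwrite('pics/w2c.png',cv2.resize(a[145:285,265:385],None,fx=4.2,fy=4.2,interpolation=cv2.INTER_CUBIC))
for u,v,z in((279,157,.036),(372,153,.036),(284,277,.036),(371,274,.036),(326,232,.058),(326,207,.08),(326,272,.058)):
    print(u,v,onz(f,u,v,z).round(4))
m=[r for r in outline_of(f,'dust_cover') if r['box'][0]>250][0]['pixels'].astype(np.uint8)
ys,xs=np.nonzero(m);print(xs.mean(),ys.mean())
c=max(cv2.findContours(m,0,1)[0],key=len)[:,0]
P=np.array([onz(f,u,v,.053)[:2] for u,v in c])
A=np.c_[2*P,np.ones(len(P))];s=np.linalg.lstsq(A,(P**2).sum(1),rcond=None)[0];print('circ',s[:2],np.sqrt(s[2]+s[0]**2+s[1]**2))
```

```text
279 157 [ 0.4078 -0.033   0.036 ]
372 153 [0.43   0.0869 0.036 ]
284 277 [ 0.5786 -0.0707  0.036 ]
371 274 [0.6022 0.0539 0.036 ]
326 232 [0.5157 0.0056 0.058 ]
326 207 [0.4755 0.0141 0.08  ]
326 272 [ 0.5731 -0.0072  0.058 ]
326.43580542264755 230.47109250398725
circ [0.51776551 0.00587988] 0.054930305968074696
```

View pics/w2c.png

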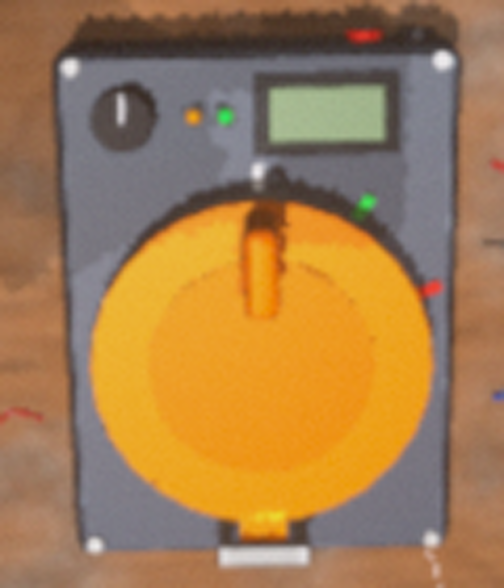

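Run:
```python
from h import *
f=grab_frame('wrist')
g=lambda x,y,z:onz(f,265+x/4.2,145+y/4.2,z)[:2]
T=[g(69,68,.037),g(443,60,.037),g(95,545,.037),g(431,540,.037)];print(np.round(T,4))
ang=lambda d:np.degrees(np.arctan2(d[1],d[0]))
print('x',ang(T[2]-T[0]),ang(T[3]-T[1]),'y',ang(T[1]-T[0])-90,ang(T[3]-T[2])-90)
fin=g(262,274,.081);print('fin',fin,'fin ends',g(262,232,.081),g(262,318,.081));c=np.array([.5178,.0059])
print(ang(c-fin),np.hypot(*(c-fin)),'tongue',ang(g(263,525,.05)-c),'white',g(259,172,.05),ang(c-g(259,172,.05)),'green',ang(c-g(364,208,.05)))
```

```text
[[ 0.4138 -0.0317]
 [ 0.4377  0.0828]
 [ 0.5758 -0.0652]
 [ 0.6001  0.0485]]
x -11.67989908039454 -11.928010772902477 y -11.761955918796701 -12.045517389923788
fin [0.4798267  0.01433965] fin ends [0.4673869  0.01711513] [0.49309616 0.01137907]
-12.530446360216404 0.038899865847200496 tongue -11.51404695619269 white [0.45675352 0.01933207] -12.409067344554174 green -45.27571105083824
```

```bash
python3 -m handwheel '{"xyz":[[48,0,-60],[48,0,-120],[48,0,-180],[48,0,-220],[48,0,-245],[48,0,-261],[48,0,-261],[48,0,-261],[48,0,-261],[48,0,-261],[48,0,-261],[48,0,-261]],"turn":[[0,0,0.017],[0,0,0.017],[0,0,0.017],[0,0,0.017],[0,0,0.017],[0,0,0.017],[0,0,0.017],[0,0,0.017],[0,0,0.017],[0,0,0.017],[0,0,0.017],[0,0,0.017]],"gripper":[0,0,0,0,0.3,0.5,0.7,1,1,1,1,1]}'
python3 - <<'E'
from h import *
f=grab_frame('wrist');save(f,'w3.png')
f=grab_frame('scene');a=f['pixels'][:,:,::-1];cv2.imwrite('pics/s3c.png',cv2.resize(a[170:270,250:410],None,fx=4,fy=4))
w=cv2.imread('pics/w3.png')
cv2.imwrite('pics/c3.png',np.vstack([cv2.resize(w,(480,300)),cv2.resize(a[170:270,250:410],(480,300),interpolation=2)]))
E
```

```text
time_s: 4.0
tool_pos: [0.4804, 0.0126, 0.0579]
orientation: [180.0, 0.0, 167.9]
ft_force: [-0.4, 1.2, -0.7]
finger_gap: 0.116
grasp_force: 0.2
```

View pics/c3.png

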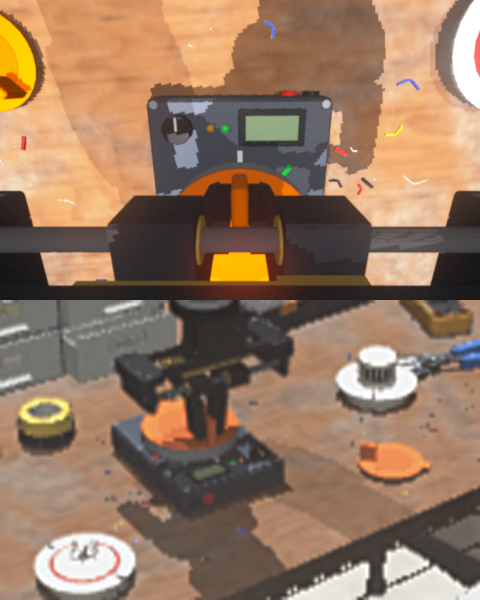

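```bash
python3 -m handwheel '{"xyz":[[0,0,0],[0,0,0],[0,0,5],[0,0,10],[0,0,15],[0,0,20],[0,0,25],[0,0,30],[0,0,36],[0,0,43],[0,0,50],[0,0,50]],"turn":[[0,0,0],[0,0,0],[0,0,0],[0,0,0],[0,0,0],[0,0,0],[0,0,0],[0,0,0],[0,0,0],[0,0,0],[0,0,0],[0,0,0]],"gripper":[1,1,1,1,1,1,1,1,1,1,1,1]}'
python3 - <<'E'
from h import *
f=grab_frame('wrist');w=f['pixels'][:,:,::-1]
f=grab_frame('scene');a=f['pixels'][:,:,::-1]
cv2.imwrite('pics/c4.png',np.vstack([cv2.resize(w,(480,300)),cv2.resize(a[170:270,250:410],(480,300),interpolation=2)]))
E
```

```text
time_s: 5.6
tool_pos: [0.4808, 0.0126, 0.1084]
orientation: [180.0, 0.1, 167.9]
ft_force: [-0.1, -0.0, -1.6]
finger_gap: 0.109
grasp_force: 30.0
```

View pics/c4.png

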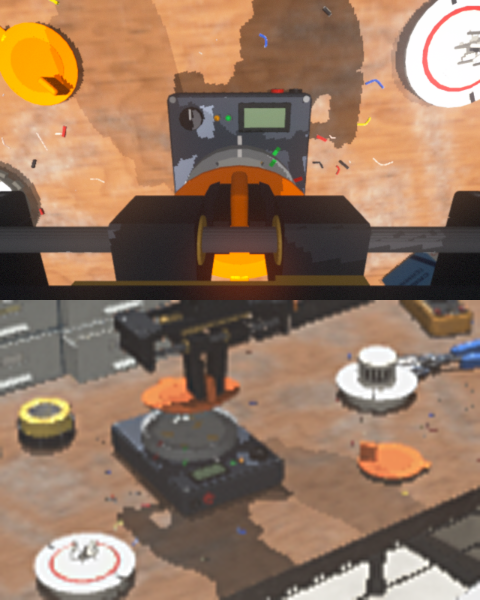

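```bash
python3 -m handwheel '{"xyz":[[-8,2,10],[-15,3,30],[-15,3,60],[0,-30,90],[30,-80,90],[60,-130,90],[91,-180,90],[91,-230,90],[91,-245,80],[91,-245,40],[91,-245,0],[91,-245,0]],"turn":[[0,0,0],[0,0,0],[0,0,0],[0,0,0],[0,0,0],[0,0,0],[0,0,0],[0,0,0],[0,0,0],[0,0,0],[0,0,0],[0,0,0]],"gripper":[1,1,1,1,1,1,1,1,1,1,1,1]}'
python3 - <<'E'
from h import *
f=grab_frame('wrist');w=f['pixels'][:,:,::-1]
f=grab_frame('scene');a=f['pixels'][:,:,::-1]
cv2.imwrite('pics/c5.png',np.vstack([cv2.resize(w,(480,300)),cv2.resize(a[120:220,290:450],(480,300),interpolation=2)]))
E
```

```text
time_s: 7.2
tool_pos: [0.5683, -0.2301, 0.105]
orientation: [179.9, -0.5, 168.0]
ft_force: [-1.3, -0.6, -1.8]
finger_gap: 0.112
grasp_force: 30.0
```

View pics/c5.png

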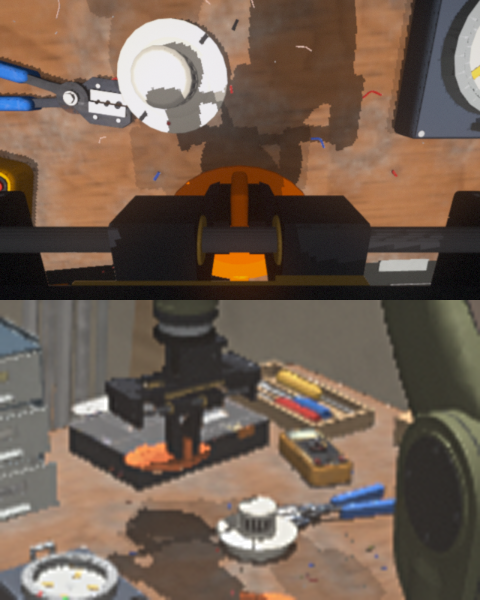

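```bash
python3 -m handwheel '{"xyz":[[2,-2,-20],[2,-2,-35],[2,-2,-45],[2,-2,-55],[2,-2,-63],[2,-2,-71],[2,-2,-77],[2,-2,-82],[2,-2,-84],[2,-2,-84]],"turn":[[0,0,0],[0,0,0],[0,0,0],[0,0,0],[0,0,0],[0,0,0],[0,0,0],[0,0,0],[0,0,0],[0,0,0]],"gripper":[1,1,1,1,1,1,1,1,1,1]}'
```

```text
time_s: 8.55
tool_pos: [0.572, -0.2342, 0.024]
orientation: [-180.0, -0.1, 167.9]
ft_force: [-3.1, 0.4, 3.5]
finger_gap: 0.111
grasp_force: 30.0
```

```bash
python3 -m handwheel '{"xyz":[[0,0,-2],[0,0,-4],[0,0,-6],[0,0,-6]],"turn":[[0,0,0],[0,0,0],[0,0,0],[0,0,0]],"gripper":[1,1,1,1]}'
```

```text
time_s: 9.05
tool_pos: [0.5724, -0.2344, 0.0179]
orientation: [-180.0, -0.1, 167.9]
ft_force: [-4.2, 1.7, 4.7]
finger_gap: 0.109
grasp_force: 30.0
```

```bash
python3 -m handwheel '{"xyz":[[0,0,0],[0,0,0],[0,0,0],[0,0,10],[0,0,40],[0,0,90],[-20,0,150],[-60,0,210],[-90,-10,270],[-100,-20,310],[-100,-20,310],[-100,-20,310]],"turn":[[0,0,0],[0,0,0],[0,0,0],[0,0,0],[0,0,0],[0,0,0],[0,0,0],[0,0,0],[0,0,0],[0,0,0],[0,0,0],[0,0,0]],"gripper":[0.6,0,0,0,0,0,0,0,0,0,0,0]}'
python3 - <<'E'
from h import *
f=grab_frame('wrist');w=f['pixels'][:,:,::-1];save(f,'w6.png')
for o in('dust_cover','smoke_head','smoke_head_centre'):
    for r in outline_of(f,o)[:2]: print(o,r['conf'],r['box'])
g=grab_frame('scene');a=g['pixels'][:,:,::-1]
cv2.imwrite('pics/c6.png',np.vstack([w,cv2.resize(a[140:220,320:448],(320,200),interpolation=2) if 0 else cv2.resize(a[150:200,310:470],(640,200),interpolation=2)]))
E
```

```text
time_s: 10.55
tool_pos: [0.4731, -0.2541, 0.3277]
orientation: [180.0, -0.0, 167.9]
ft_force: [0.5, -0.1, -0.4]
finger_gap: 0.999
grasp_force: 0.0
dust_cover 0.92 [308.0, 213.1, 380.9, 281.0]
dust_cover 0.58 [345.4, 28.0, 402.1, 88.4]
smoke_head 0.55 [273.3, 135.5, 339.4, 209.4]
smoke_head 0.34 [453.7, 72.5, 574.6, 211.6]
smoke_head_centre 0.87 [270.5, 137.1, 342.4, 207.9]
```

View pics/c6.png

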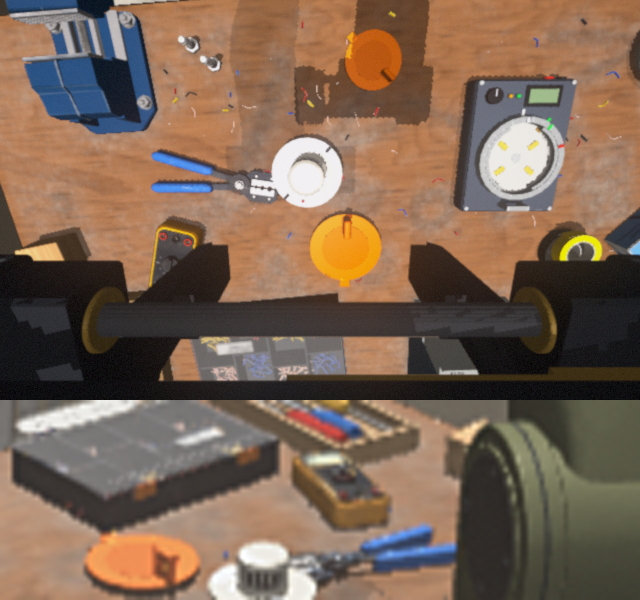

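The cover lies flat on the bench at (345,247), clear of everything. The smoke head stands at (307,172) with the crimping tool against its left side, and the socket is open at (521,157). Now I'll measure the head and its marks numerically.

```bash
cat > m.py <<'E'
from h import *
from scipy.optimize import least_squares
def circ(f,mask,z):
    c=max(cv2.findContours(mask.astype(np.uint8),0,1)[0],key=len)[:,0]
    P=np.array([onz(f,u,v,z)[:2] for u,v in c])
    r=least_squares(lambda p:np.hypot(*(P-p[:2]).T)-p[2],[*P.mean(0),.05],loss='soft_l1',f_scale=.001)
    return r.x,np.median(abs(r.fun))
def ring(f,c,z,R,step=4):
    hsv=cv2.cvtColor(f['pixels'],cv2.COLOR_RGB2HSV);out=[]
    for a in np.arange(0,360,step):
        p=[proj(f,[c[0]+r*np.cos(np.radians(a)),c[1]+r*np.sin(np.radians(a)),z]) for r in R]
        v=np.array([cv2.getRectSubPix(hsv,(1,1),q)[0,0] if 0 else hsv[int(round(q[1])),int(round(q[0]))] for q in p])
        out.append((a,*np.median(v,0).astype(int)))
    return np.array(out)
E
python3 - <<'E'
from m import *
f=grab_frame('wrist')
for o,z in(('smoke_head',.02),('dust_cover',.012)):
    r=outline_of(f,o)[0]; m=r['pixels']
    x,e=circ(f,m,z);print(o,r['box'],x.round(4),e)
    if o=='smoke_head':
        R=ring(f,x,.02,[.043,.045,.047]);print('dark',[tuple(t) for t in R if t[3]<130]);
p=onz(f,309,176,.056);print('chamber top',p)
c=[.5178,.0059]
R=ring(f,c,.05,[.049,.05,.051],3);print([tuple(t) for t in R if t[2]>70])
E
```

```text
smoke_head [273.5, 134.3, 339.6, 209.0] [ 0.482  -0.2728  0.0488] 0.000373175467423173
dark [(np.int64(308), np.int64(0), np.int64(19), np.int64(123))]
dust_cover [307.9, 215.3, 379.2, 283.4] [ 0.6083 -0.2413  0.0536] 0.0005765794831831678
chamber top [ 0.47978743 -0.26676872  0.056     ]
[(np.int64(96), np.int64(1), np.int64(96), np.int64(224)), (np.int64(99), np.int64(1), np.int64(139), np.int64(227)), (np.int64(132), np.int64(65), np.int64(186), np.int64(233))]
```

```bash
python3 -m handwheel '{"xyz":[[20,-16,-60],[20,-16,-110],[20,-16,-128],[20,-16,-128],[20,-16,-128]],"turn":[[0,0,0],[0,0,0],[0,0,0],[0,0,0],[0,0,0]],"gripper":[0,0,0,0,0]}'
python3 - <<'E'
from m import *
f=grab_frame('wrist');save(f,'w7.png')
u,v=map(int,proj(f,[.482,-.2728,.02]));print(u,v)
r=outline_of(f,'smoke_head')[0]
x,e=circ(f,r['pixels'],.02);print(r['box'],x.round(4),e)
a=f['pixels'][:,:,::-1];cv2.imwrite('pics/w7c.png',cv2.resize(a[v-90:v+90,u-110:u+110],None,fx=3,fy=3,interpolation=2))
E
```

```text
time_s: 11.58
tool_pos: [0.4942, -0.2706, 0.2007]
orientation: [-180.0, 0.1, 167.9]
ft_force: [-0.4, -0.0, -0.4]
finger_gap: 1.003
grasp_force: 0.0
313 171
[268.0, 118.4, 363.2, 219.8] [ 0.4814 -0.2728  0.049 ] 0.0003309843639009019
```

View pics/w7c.png

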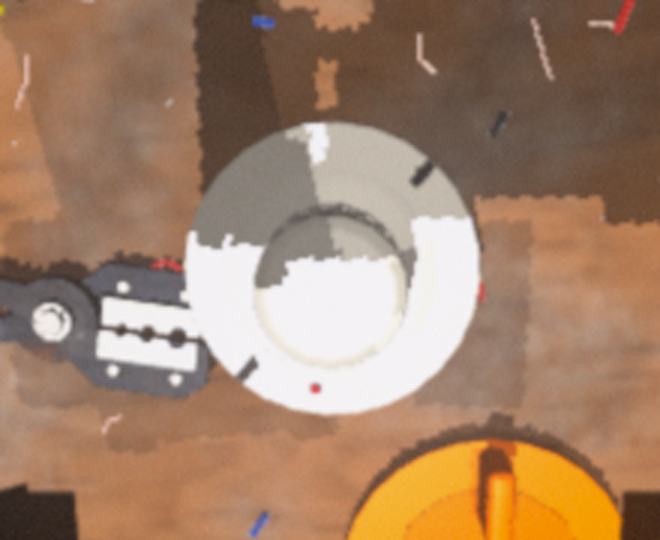

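Run:
```python
from m import *
f=grab_frame('wrist')
g=lambda x,y,z:onz(f,203+x/3,81+y/3,z)[:2]
a,b=g(425,173,.02),g(247,370,.02);d=a-b
print(a,b,'mid',(a+b)/2,np.hypot(*d),np.degrees(np.arctan2(d[1],d[0])),'flange',g(333,268,.02),'top',g(330,290,.056), arm.read_state()['joint_positions'].round(0))
```

```text
[ 0.45640056 -0.23544134] [ 0.5096222  -0.30868577] mid [ 0.48301138 -0.27206356] 0.09053887095680689 126.00329917862622 flange [ 0.48087775 -0.27176289] top [ 0.48110191 -0.27219188] [ 35.  38. -19. 103.  17.  42.  85.]
```

```bash
python3 -m handwheel '{"xyz":[[-13,-2,-50],[-13,-2,-100],[-13,-2,-135],[-13,-2,-155],[-13,-2,-168],[-13,-2,-176],[-13,-2,-176],[-13,-2,-176],[-13,-2,-176],[-13,-2,-176],[-13,-2,-176],[-13,-2,-176]],"turn":[[0,0,0],[0,0,0],[0,0,0],[0,0,0],[0,0,0],[0,0,0],[0,0,0],[0,0,0],[0,0,0],[0,0,0],[0,0,0],[0,0,0]],"gripper":[0,0,0,0,0,0,0,0.3,0.4,1,1,1]}'
```

```text
time_s: 13.22
tool_pos: [0.4804, -0.2725, 0.0239]
orientation: [-180.0, 0.0, 167.9]
ft_force: [-1.3, -0.4, 1.5]
finger_gap: 0.54
grasp_force: 30.0
```

```bash
python3 -m handwheel '{"xyz":[[0,0,15],[0,0,45],[0,10,90],[5,50,130],[15,100,130],[25,150,130],[30,200,130],[37,250,130],[37,278,130],[37,278,130],[37,278,130],[37,278,130]],"turn":[[0,0,0],[0,0,0],[0,0,0],[0,0,0.12],[0,0,0.25],[0,0,0.38],[0,0,0.51],[0,0,0.63],[0,0,0.735],[0,0,0.735],[0,0,0.735],[0,0,0.735]],"gripper":[1,1,1,1,1,1,1,1,1,1,1,1]}'
python3 - <<'E'
from m import *
s=arm.read_state();t=s['tool_pos'];print(s['joint_positions'].round(0))
f=grab_frame('wrist');save(f,'w8.png')
zf=t[2]-.0239+.02
print('exp',proj(f,[t[0],t[1],zf]))
for r in outline_of(f,'smoke_head')[:2]:
    x,e=circ(f,r['pixels'],zf);print(r['conf'],r['box'],x.round(4),e)
R=ring(f,t[:2],zf,[.044,.0455,.047],2);print([tuple(map(int,q)) for q in R if q[3]<70 and 60<q[0]<300])
c=[.5178,.0059]
R=ring(f,c,.05,[.049,.05,.051],2);print([tuple(map(int,q)) for q in R if q[2]>90])
a=f['pixels'][:,:,::-1];cv2.imwrite('pics/w8c.png',cv2.resize(a,(800,500)))
E
```

```text
time_s: 14.72
tool_pos: [0.5172, 0.0036, 0.1538]
orientation: [-179.9, -0.1, -150.2]
ft_force: [-0.0, -0.5, -2.0]
finger_gap: 0.537
grasp_force: 30.0
[  9.  40. -24. 112.  29.  33.  85.]
exp (np.float64(317.0195540842748), np.float64(256.3272188429498))
[(62, 13, 23, 67), (64, 15, 16, 63), (66, 0, 12, 64), (68, 20, 17, 62), (70, 10, 16, 64), (72, 9, 21, 62), (74, 173, 16, 63), (76, 10, 21, 61), (78, 173, 17, 57), (80, 173, 17, 58), (82, 20, 22, 54), (84, 10, 28, 53), (86, 30, 36, 46), (88, 10, 37, 41), (90, 0, 37, 41), (92, 17, 49, 42), (94, 11, 70, 38), (96, 11, 50, 37), (98, 14, 57, 41), (100, 15, 61, 42), (102, 13, 53, 44), (104, 15, 59, 43), (106, 7, 51, 45), (108, 11, 44, 47), (110, 3, 48, 48), (112, 11, 58, 48), (114, 3, 49, 48), (116, 14, 56, 50), (118, 9, 46, 51), (164, 8, 35, 52), (166, 12, 29, 53)]
[]
```

View pics/w8c.png

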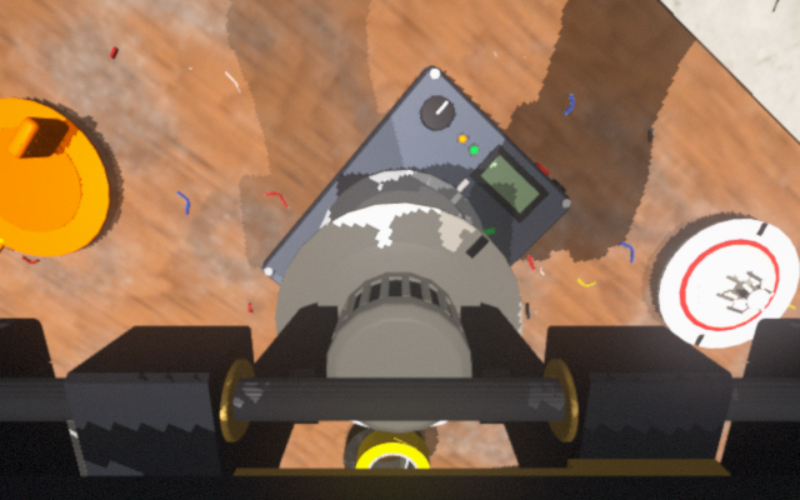

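The head is gripped over the socket, with its front black mark at (382,195) in the original picture. I'll compute how well it lines up.

Run:
```python
from m import *
s=arm.read_state();t=s['tool_pos'];print(t)
f=grab_frame('wrist');zf=t[2]-.0239+.02
g=lambda x,y,z=zf:onz(f,x/1.25,y/1.25,z)[:2]
m=g(478,244)
P=np.array([g(*q) for q in((276,300),(345,214),(395,203),(450,212),(521,300))])
r=least_squares(lambda p:np.hypot(*(P-p).T)-.05,t[:2]);print('c fit',r.x,r.fun.round(4))
# chamber top front edge: not visible reliably; mark dir
for c in(t[:2],r.x):
    d=m-c;print(m,np.hypot(*d),np.degrees(np.arctan2(d[1],d[0])))
# white mark on the rim for calibration check
w=g(462,187,.05);gr=g(488,233,.05);print('white',w,'green',gr)
for a in(168.1,133.1):print(np.array([.5178,.0059])+.05*np.array([np.cos(np.radians(a)),np.sin(np.radians(a))]))
# automatic dark mark centroid
h=cv2.cvtColor(f['pixels'],cv2.COLOR_RGB2GRAY)[185:207,368:396];ys,xs=np.nonzero(h<60);print(len(xs),xs.mean()+368,ys.mean()+185)
# set corners seen here
for q in((434,74),(268,271),(566,203)):print(g(*q,.037))
```

```text
[0.51729319 0.00411872 0.1537587 ]
c fit [0.51903073 0.00624527] [-0.0001 -0.0001 -0.0001  0.0003 -0.0003]
[0.47431558 0.0153858 ] 0.044429964863283926 165.30983405138383
[0.47431558 0.0153858 ] 0.04563983375133063 168.44693594766846
white [0.46115935 0.01736274] green [0.47727266 0.04684211]
[0.46887455 0.01621021]
[0.48363631 0.04240811]
101 381.55445544554453 196.93069306930693
[ 0.41325461 -0.03034674]
[ 0.57481905 -0.06410381]
[0.43661056 0.08363577]
```

```bash
python3 -m handwheel '{"xyz":[[-2,1,-20],[-2,1,-45],[-2,1,-62],[-2,1,-70],[-2,1,-73],[-2,1,-76],[-2,1,-79],[-2,1,-79],[-2,1,-79]],"turn":[[0,0,0],[0,0,0],[0,0,0],[0,0,0],[0,0,0],[0,0,0],[0,0,0],[0,0,0],[0,0,0]],"gripper":[1,1,1,1,1,1,1,1,1]}'
```

```text
time_s: 16.0
tool_pos: [0.5155, 0.0066, 0.0749]
orientation: [-180.0, 0.0, -150.0]
ft_force: [-0.6, -0.4, -1.2]
finger_gap: 0.539
grasp_force: 30.0
```

```bash
python3 -m handwheel '{"xyz":[[0,0,-2],[0,0,-4],[0,0,-6],[0,0,-8],[0,0,-8]],"turn":[[0,0,0],[0,0,0],[0,0,0],[0,0,0],[0,0,0]],"gripper":[1,1,1,1,1]}'
```

```text
time_s: 16.62
tool_pos: [0.5154, 0.0064, 0.0666]
orientation: [-180.0, -0.0, -150.0]
ft_force: [0.7, -0.6, -2.3]
finger_gap: 0.536
grasp_force: 30.0
```

```bash
python3 -m handwheel '{"xyz":[[0,0,-2],[0,0,-4],[0,0,-6],[0,0,-7],[0,0,-7]],"turn":[[0,0,0],[0,0,0],[0,0,0],[0,0,0],[0,0,0]],"gripper":[1,1,1,1,1]}'
```

```text
time_s: 17.25
tool_pos: [0.5155, 0.0063, 0.0599]
orientation: [-180.0, 0.0, -150.0]
ft_force: [0.5, -2.9, 1.4]
finger_gap: 0.535
grasp_force: 30.0
```

```bash
python3 -m handwheel '{"xyz":[[0,-1,0],[0,-1,-1],[0,-1,-1]],"turn":[[0,0,0],[0,0,0],[0,0,0]],"gripper":[1,1,1]}'
```

```text
time_s: 17.62
tool_pos: [0.5155, 0.0063, 0.0598]
orientation: [-180.0, 0.1, -150.0]
ft_force: [-2.9, -0.1, 11.4]
finger_gap: 0.541
grasp_force: 30.0
```

```bash
python3 -m handwheel '{"xyz":[[0,0,0.6],[0,0.2,0.6],[0,0.3,0.6],[0,0.4,0.6],[0,0.5,0.6]],"turn":[[0,0,0],[0,0,-0.1],[0,0,-0.2],[0,0,-0.3],[0,0,-0.3]],"gripper":[1,1,1,1,1]}'
python3 -c "
from bench import arm;s=arm.read_state();print(s['ft_torque'],s['tool_pos'])"
```

```text
time_s: 18.25
tool_pos: [0.5154, 0.0064, 0.0598]
orientation: [-180.0, 0.0, -167.2]
ft_force: [-1.3, -1.0, 7.4]
finger_gap: 0.534
grasp_force: 30.0
[-0.15839623  0.2089483  -0.11422363] [0.51544702 0.00638006 0.05981938]
```

```bash
python3 -m handwheel '{"xyz":[[0,0.1,0],[0,0.2,0],[0,0.4,0],[0,0.5,0],[0,0.5,0],[0,0.5,0]],"turn":[[0,0,-0.1],[0,0,-0.2],[0,0,-0.27],[0,0,-0.31],[0,0,-0.31],[0,0,-0.31]],"gripper":[1,1,1,1,1,1]}'
python3 - <<'E'
from m import *
s=arm.read_state();t=s['tool_pos'];print(t,s['ft_torque'])
f=grab_frame('wrist');save(f,'w9.png')
zf=.056
for c in([.5172,.0064],[.5165,.0069]):
  for z,R in((.056,[.044,.0455,.047]),(.05,[.051,.0515])):
    r=ring(f,c,z,R,2);print(z,[tuple(map(int,q)) for q in r if 90<q[0]<190 ][::1])
E
```

```text
time_s: 19.0
tool_pos: [0.5152, 0.0067, 0.0598]
orientation: [180.0, 0.0, 175.1]
ft_force: [-0.9, -1.4, 7.5]
finger_gap: 0.535
grasp_force: 30.0
[0.51524792 0.00674004 0.05983667] [-0.19829634  0.25493972  0.01239108]
0.056 [(92, 17, 28, 165), (94, 19, 30, 164), (96, 17, 30, 165), (98, 19, 29, 166), (100, 19, 29, 165), (102, 18, 32, 167), (104, 17, 31, 167), (106, 19, 29, 167), (108, 18, 31, 167), (110, 18, 29, 167), (112, 16, 29, 167), (114, 17, 29, 168), (116, 17, 29, 167), (118, 19, 30, 168), (120, 15, 27, 169), (122, 17, 29, 167), (124, 17, 29, 169), (126, 18, 27, 167), (128, 20, 30, 168), (130, 20, 25, 92), (132, 12, 22, 64), (134, 15, 19, 82), (136, 20, 20, 230), (138, 19, 20, 233), (140, 20, 17, 232), (142, 19, 19, 234), (144, 20, 17, 234), (146, 18, 19, 233), (148, 17, 18, 235), (150, 19, 18, 235), (152, 19, 17, 235), (154, 21, 17, 235), (156, 19, 17, 236), (158, 19, 16, 236), (160, 19, 17, 235), (162, 18, 16, 235), (164, 19, 17, 236), (166, 19, 16, 236), (168, 17, 17, 236), (170, 19, 16, 235), (172, 19, 17, 236), (174, 18, 16, 236), (176, 19, 17, 235), (178, 19, 18, 236), (1
[... 2283 characters left out ...]
, 10, 114), (118, 20, 13, 119), (120, 79, 7, 114), (122, 85, 6, 113), (124, 31, 7, 114), (126, 85, 5, 128), (128, 45, 3, 160), (130, 65, 51, 180), (132, 65, 185, 200), (134, 64, 158, 178), (136, 67, 3, 163), (138, 15, 2, 163), (140, 10, 3, 162), (142, 75, 2, 164), (144, 37, 2, 163), (146, 7, 1, 166), (148, 55, 3, 166), (150, 52, 2, 167), (152, 60, 2, 167), (154, 0, 1, 167), (156, 42, 4, 168), (158, 15, 1, 167), (160, 4, 5, 169), (162, 20, 4, 168), (164, 12, 3, 170), (166, 6, 5, 177), (168, 13, 7, 242), (170, 11, 7, 228), (172, 120, 2, 166), (174, 120, 2, 168), (176, 155, 2, 180), (178, 75, 2, 165), (180, 160, 3, 167), (182, 52, 1, 166), (184, 7, 2, 166), (186, 80, 3, 166), (188, 37, 2, 164)]
```

The black mark is at 132° and the green mark at 133°, with white at 168°. The head is seated (z = 0.0598) and held with 30 N, so I'm handing in.

```bash
python3 -c "
from bench import arm,order
s=arm.read_state();print(s['grasp_force'],s['time_s']);print(order.finish_job())"
```

```text
30.00004654750228 19.05
the job is handed in; nothing more can be done
None
```

I handed the job in at about 19 s with the dust cover flat on the bench clear of the set and the smoke head seated, turned to within about 1° of the green mark and still gripped at 30 N; the hand-in returned no verdict.

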